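Level the pouring slab by its screw foot, spirit level pressed in the corner

TASK

The marble pouring slab leans down towards its screw foot. Push the spirit level that lies on the slab square and flush into the corner of the two raised steel edges, and then turn the round knob of the screw foot until the bubble stands still, centred between its two lines. Then press the level down firmly onto the slab from above with the fingertips and keep pressing: finish while still holding that press, with the level still flush in the corner, the bubble still centred, and the other things on the bench left where they were.

Things in the scene. Friction and masses are not known exactly. Their poses are not given: they have to be found in the camera images.
- corner (a point): Inner corner on the marble's top face where the two raised steel edges meet: bars 6 mm thick, 12 mm higher than the marble. Axes are the slab's: z up, x towards the far raised edge (which runs along x = 0), y away from the right-hand raised edge (along y = 0). From here the marble spreads 288 mm to -x and 334 mm to +y; those two sides have no raised edge.
- slab: White marble pouring slab, 300 x 340 mm over its steel frame, top 60 mm above the bench. It cannot shift, only tilt (under 1 degree at the start) about the line of its two plain feet, 24 mm inside the right-hand raised edge. Origin on that line, in mid-depth, 30 mm under the top face; axes as corner. Level when its z is upright.
- knob_top (a point): Centre of the top, 106 mm above the bench, of the screw foot's upright round knurled steel knob: 40 mm in diameter, 26 mm tall, its underside 20 mm higher than the marble, its axis 35 mm outside the slab's left (+y) end at mid-depth. It stands free on a 12 mm threaded stem through the slab's lug.
- lug (a point): The slab's lug at its left (+y) end, round the screw foot's stem, 345 mm from the plain feet; rises with the slab. The knob stays at its height, turns freely past a full turn, needs about 0.15 N m and stays where left. Clockwise seen from above raises the lug 6 mm per turn (bubble: 4.1 mm per rad of knob). At the start it needs 1.3 to 2.8 rad clockwise.
- level: Spirit level: aluminium bar 220 x 28 mm, 40 mm high, 0.26 to 0.35 kg, black end caps, loose on the slab, roughly along its y. Origin at the centre of its underside, x along its length, z up. Flush in the corner: one long side on the far raised edge, one end on the right-hand raised edge, so its origin is at x = -14, y = +110 mm from corner.
- vial (a point): Centre of the level's top face, over the vial: a yellow-green tube 60 mm long, lengthwise, with two black cross lines 20 mm apart; flat top either side from 32 mm off centre. Axes as level. Press here, or evenly on both sides of the vial; at least 6 N is needed. Pressed near one end the level rocks and the reading is spoilt.
- bubble (a joint): Position (m) of the pale bubble, 14 mm long, along the level's own x: 0 is centred, limits +-0.021. It drifts to the higher end, 1.5 m per rad of tilt, and takes about 1 s to settle after a movement. Within 3 mm of centre it lies between its lines.
- scraper: Bystander: bench scraper, steel blade 60 x 120 mm with a round black handle 20 mm thick along its far long side, lying on the near left part of the slab. Origin at the centre of its underside.
- ramekin: Bystander: white ramekin, 72 mm wide, 45 mm tall, on the bench near the screw foot, beyond and to the left of it. Origin at the centre of its underside.
- scoop: Bystander: steel portion scoop with black grip, 210 mm long, 58 mm wide, 30 mm tall, on the bench to the right. Origin on the bench under its middle.
- jar: Bystander: glass jar with steel lid, 68 mm wide, 110 mm tall, on the bench to the right. Origin at the centre of its underside.
- cases: Bystander: stack of paper muffin cases, 70 mm wide, 32 mm tall, on the bench to the left. Origin at the centre of its underside.
- measure: Bystander: steel measuring cup, 74 mm wide, 42 mm tall, with a flat handle 95 mm long, on the bench to the left. Origin under the cup.
There are look-alikes about, which are no part of the job. Leave any blue or orange look-alike of the level alone.

How it is judged (in metres and radians):
On the way, in this order (a step that is already met when the one before it is completed fails the run):
1. the level is square and flush in the corner of the raised edges (x of level in the frame of corner between -0.018 and -0.01 m and y of level in the frame of corner between 0.106 and 0.114 m and z of level in the frame of corner between -0.004 and 0.004 m and angle between the x axis of level and the y axis of corner, either way round below 0.025 rad and angle between the z axis of level and the z axis of corner, either way round below 0.02 rad), for 0.2 s.
2. the screw foot is turned until the bubble stands centred between its lines, the level still flush in the corner (all of step 1 and value of joint bubble between -0.003 and 0.003 m and angle between slab's own z axis and vertical below 0.0025 rad), for 0.4 s.
At the end, for the whole second after the job is handed in: The program ends still pressing: over 4 N of the fingers on the level and over 7 N between level and slab; the level flat, within 4 mm of flush at both raised edges, square within 0.025 rad; the bubble still and within 3 mm of centre; the slab level within 0.0025 rad (all of step 2 and contact force between the fingers and level above 4 N and contact force between level and slab above 7 N and linear speed of level below 0.01 m/s and velocity of joint bubble between -0.003 and 0.003 m/s); the arm keeps its last pose, push and grip.
It fails at once if the scraper or the ramekin is disturbed (moved over 30 mm) (distance of any of scraper, ramekin from where it was at the start of the episode above 0.03 m).
It fails at once if another thing on the bench is disturbed (moved over 30 mm) (distance of any of scoop, jar, cases, measure from where it was at the start of the episode above 0.03 m).
It also fails if it takes over 72 s, if anything falls off the work surface, if the arm or the gripper's body presses on something with over 40 N, if the wrist force passes 120 N, or if a joint passes its speed limit or range.

ROBOT

A 6-joint arm with a two-finger parallel gripper is mounted at the origin on the work surface. World frame = base frame: x ahead of the robot, y to its left, z up, the work surface at z = 0. Lengths are in m, angles in degrees, forces in N, time in s.
With the tool pointing down it reaches from about 0.25 to 0.725 m from the base axis. Payload 9.7 kg.
Tool frame: the origin (TCP) lies between the finger pads; the fingertips stand 11 mm ahead of it and the grasp point (between the pads) lies 8 mm behind it; y points along the fingers, x is the direction in which the jaws open and shut, and the axes are right-handed (so a half turn about y gives the same grasp; the last joint's range is limited). The gripper opens to 85 mm and grips with 20 to 120 N. Pads are 22 mm wide; open, the fingers measure 114 mm over their backs; the gripper's body (76 mm by 85 mm) begins 54 mm behind the grasp point. The pads swing forward as they close: fully open they stand 13 mm farther back than shut.
Start: joints at [65.776, 4.979, 10.078, 95.1, 0, 90], TCP at [0.226, 0.502, 0.242] pointing down, gripper open.
Joint ranges: [-179.16, 179.16], [-48.56, 103.87], [-65.8, 70.77], [-126.05, 130.52], [-82.76, 87.17], [-180, 180]. Speed limits (degrees/s): [127.2, 127.2, 147.25, 180, 180, 180].

INTERFACE

Orientations are given as [roll, pitch, yaw] about the fixed x, y, z axes, in that order (R = Rz(yaw) Ry(pitch) Rx(roll)).
In Python, from workcell import bot, vision gives the robot as it stands. The module is installed in compiled form; this text tells all that it offers.
- The arm moves only by the shell command python3 -m crank 'ROWS' [OPENING] [FORCE]. ROWS is text: rows parted by semicolons, each of 6 numbers parted by spaces: the shift along the tool's x, y, z in m, then the turn, a rotation vector about the tool's x, y, z in rad. A call has 1 to 8 rows; each row is the pose to reach, as a shift and turn from the pose commanded when the call began, along the tool's axes at that moment; what a row does not reach only later rows make up. A row lasts 1/10 s, in which the tool goes at most 50 mm and 8.59 degrees, less where a joint would pass 70% of its speed; a pose out of reach is approached as far as the arm can. A call with a gripper value outside its range is refused whole. OPENING is the gripper's target within -1 to 1 (shut at 1, half-way at 0, fully open at -1), set as the call begins (- or left out, the last holds). The fingers move at their own pace and stop on an object; FORCE is the grip in N (left out, the last holds). Time passes only in rows, so rows that repeat a pose let the fingers close. It gives the time, the measured TCP pose, the force and the opening at its end, in the units of the state.
- bot.get_obs(): the state, without advancing time (a new reading comes with each control period).
- vision.camera(name): name is "scene" or "top" or "wrist"; returns the picture (400x640x3 uint8, red, green, blue); there is no depth.
- vision.get_calibration(name): a dict with "fx", "fy", "cx", "cy" (pixels), "distortion" ([k1, k2, p1, p2, k3] as OpenCV has them; the pictures are not rectified), "rvec" (rotation vector, rad) and "tvec" (3), from world to camera coordinates, as OpenCV has them. Camera axes: x right, y down, z forward; pixel columns grow to the right and rows downward; lengths in m; the calibration is good to about 2 mm. A picture is of the moment at which its call begins: read the wrist's pose just before it. get_calibration takes no time and is no camera call; for the wrist camera it gives the pose at the moment of the call.
- bot.job_done(): hands the job in, once; it reports no verdict.
The state is a dict: "time": time; "q": joint angles; "qd": joint speeds; "joint_efforts": joint torques, N m; "ee_pos": TCP position; "tcp_rot": TCP orientation; "wrist_force": force on the tool from outside, world axes, zero at the start; "torque": the same for the moment, N m; "opening": finger opening in m.
Only numpy, scipy, OpenCV 4.12 (cv2) and the standard library are available. Lean on these libraries where they do the work, as an engineer would, in place of code of your own. Each camera call takes 0.05 s, during which the arm holds its last target. There are 200 camera calls.

## Working session

There is one attempt and no reset: what is moved stays moved. The work goes in short steps, Python scripts to look and compute and a shell command to move; the robot and the scene stay as the last step left them, time stands still between calls to the robot, and variables do not carry over. Pictures are saved under pics/ and viewed, about 8 in all and at most 12, crops included, and the job is handed in when it is done.

```bash
mkdir -p pics
python3 - <<'E'
from workcell import bot, vision
import cv2,numpy as np
o=bot.get_obs(); print({k:np.round(v,4) for k,v in o.items()})
for n in("scene","top"):
    im=vision.camera(n); cv2.imwrite(f"pics/{n}0.png",im[:,:,::-1]); c=vision.get_calibration(n); print(n,{k:np.round(v,4).tolist() for k,v in c.items()})
E
```

```text
{'time': np.float64(0.0), 'q': array([ 6.57757e+01,  5.01150e+00,  1.00341e+01,  9.50994e+01,
       -2.20000e-03,  9.00013e+01]), 'qd': array([-0.0401,  0.0496, -0.0121,  0.0382,  0.0742,  0.0589]), 'joint_efforts': array([-1.90000e-03, -5.20386e+01,  4.64808e+01,  1.57000e-02,
       -0.00000e+00, -0.00000e+00]), 'ee_pos': array([0.2256, 0.5014, 0.2416]), 'tcp_rot': array([-9.00022e+01,  7.68000e-02,  6.57744e+01]), 'wrist_force': array([-1.8679, -0.9072, -0.5719]), 'torque': array([0.014 , 0.0124, 0.0728]), 'opening': np.float64(0.0856)}
scene {'fx': 411.924, 'fy': 411.924, 'cx': 326.201, 'cy': 193.1528, 'distortion': [-0.0678, 0.0, 0.0, 0.0, 0.0], 'rvec': [2.0949, 1.1693, -0.5132], 'tvec': [-0.2497, -0.1832, 1.4621]}
top {'fx': 457.2786, 'fy': 457.2786, 'cx': 318.2406, 'cy': 199.2248, 'distortion': [0.0301, 0.0, 0.0, 0.0, 0.0], 'rvec': [2.1366, -2.1335, 0.1301], 'tvec': [0.037, 0.467, 1.434]}
```

View pics/top0.png

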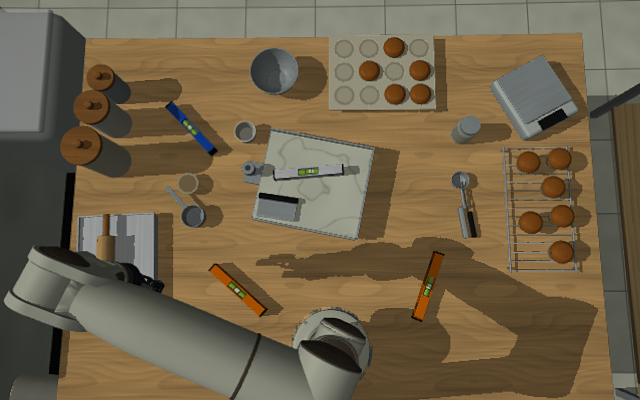

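View pics/scene0.png

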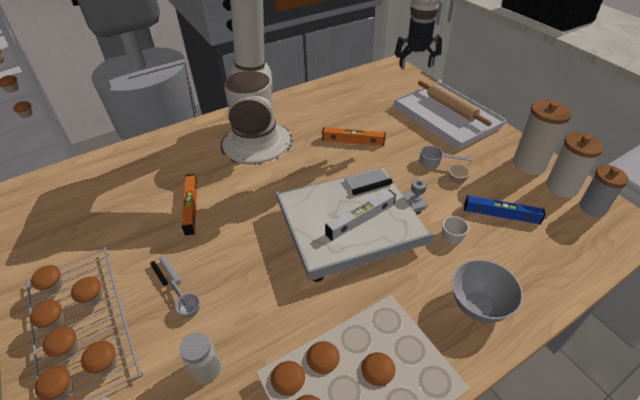

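The top view shows the slab with corners near (272,129), (374,148), (357,239) and (252,219). The level runs from (274,172) to (343,169), the knob is near (249,169), the scraper near (278,207) and the ramekin near (245,131). I'll crop in for accuracy.

```bash
cat > h.py <<'E'
from workcell import bot, vision
import cv2,numpy as np
def cal(n):
    c=vision.get_calibration(n); K=np.array([[c["fx"],0,c["cx"]],[0,c["fy"],c["cy"]],[0,0,1.]])
    return K,np.array(c["distortion"],float),np.array(c["rvec"],float),np.array(c["tvec"],float)
def proj(n,P,c=None):
    K,d,r,t=c or cal(n); return cv2.projectPoints(np.atleast_2d(np.array(P,float)),r,t,K,d)[0][:,0]
def toplane(n,uv,z,c=None):
    K,d,r,t=c or cal(n); R=cv2.Rodrigues(r)[0]
    u=cv2.undistortPoints(np.array(uv,float).reshape(-1,1,2),K,d)[:,0]
    D=np.c_[u,np.ones(len(u))]@R; C=-R.T@t.ravel()
    return C+D*((np.array(z)-C[2])/D[:,2])[:,None]
def crop(im,x,y,w,h,s,f): cv2.imwrite(f,cv2.resize(im[y:y+h,x:x+w],None,fx=s,fy=s,interpolation=cv2.INTER_CUBIC))
E
python3 - <<'E'
from h import *
im=cv2.imread("pics/top0.png"); crop(im,225,110,160,140,5,"pics/topc.png")
E
```

```text
(no output)
```

View pics/topc.png

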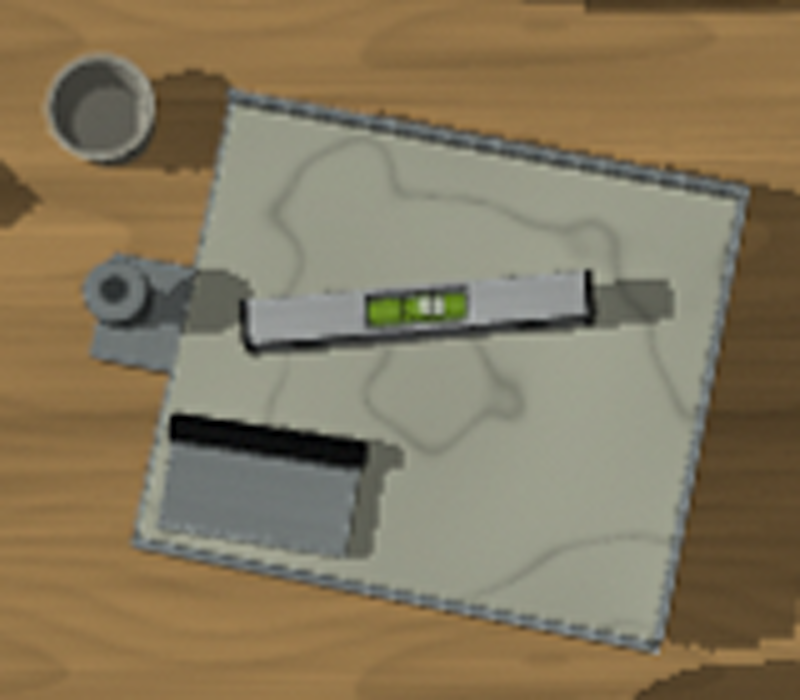

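The crop shows the outer bar corners at (230,92), (748,187) and (657,650), and the plain corner at (135,545). The level's top-face corners are about (243,300), (588,270), (592,318) and (250,346), and the knob top is at (116,291). I'll fit poses to these.

Run:
```python
from h import *
from scipy.optimize import least_squares
f=lambda a: np.array(a,float)/5+np.array([225,110])-0.4
def fit(loc,z,px,x0,n="top"):
    loc=np.array(loc,float); c=cal(n)
    def P(p):
        co,s=np.cos(p[2]),np.sin(p[2]); return np.c_[p[0]+co*loc[:,0]-s*loc[:,1],p[1]+s*loc[:,0]+co*loc[:,1],z]
    r=least_squares(lambda p:(proj(n,P(p),c)-px).ravel(),x0); return r.x,r.fun.round(2)
# slab local: corner origin, x far, y left
px=f([[230,92],[748,187],[657,650],[135,545]])
p,e=fit([[6,334],[6,-6],[-294,-6],[-288,334]],np.array([.070,.072,.072,.057]),px,[.7,-.1,0]) if 0 else fit(np.array([[6,334],[6,-6],[-288,-6],[-288,334]])/1e3,np.array([.070,.072,.072,.057]),px,[.7,-.1,0])
print("corner",p[:2].round(4),np.degrees(p[2]).round(2),e)
l,e=fit(np.array([[110,14],[-110,14],[-110,-14],[110,-14]])/1e3,np.full(4,.099),f([[243,300],[588,270],[592,318],[250,346]]),[.6,0,1.57])
print("level(px order left..)",l[:2].round(4),np.degrees(l[2]).round(2),e)
R=lambda a:np.array([[np.cos(a),-np.sin(a)],[np.sin(a),np.cos(a)]])
print("level in corner",R(p[2]).T@(l[:2]-p[:2]), np.degrees(l[2]-p[2]))
print("target level world",p[:2]+R(p[2])@[-.014,.11])
print("knob from img",toplane("top",f([[116,291]]),[.106])[0],"from slab",p[:2]+R(p[2])@[-.144,.369])
print("ramekin",toplane("top",f([[102,107]]),[.045])[0])
print("scraper",toplane("top",f([[170,425],[365,455],[345,555],[155,527]]),[.07,.07,.06,.06]).round(3))
```

```text
corner [ 0.621 -0.134] -11.27 [-0.59  0.21  0.31  0.91  1.16 -0.54 -0.92 -0.58]
level(px order left..) [0.545  0.0674] 94.79 [-0.05  9.05  1.83  9.12  0.23 -9.32 -2.04 -8.99]
level in corner [-0.11387306  0.18270139] 106.05884482967502
target level world [ 0.62872742 -0.02338085]
knob from img [0.55471347 0.25415958 0.106     ] from slab [0.55186251 0.25603422]
ramekin [0.69066839 0.27743517 0.045     ]
scraper [[0.476 0.224 0.07 ]
 [0.457 0.101 0.07 ]
 [0.395 0.114 0.06 ]
 [0.413 0.234 0.06 ]]
```

```bash
cat >> h.py <<'E'
from scipy.spatial.transform import Rotation as Ro
from scipy.optimize import least_squares
CORNER=np.array([.621,-.134]); CY=np.radians(-11.27)
def R2(a): return np.array([[np.cos(a),-np.sin(a)],[np.sin(a),np.cos(a)]])
def fit(loc,z,px,x0,n="top",c=None):
    loc=np.array(loc,float); c=c or cal(n)
    P=lambda p: np.c_[p[:2]+loc@R2(p[2]).T,np.broadcast_to(z,len(loc))]
    r=least_squares(lambda p:(proj(n,P(p),c)-px).ravel(),x0); return r.x,r.fun.round(2)
def go(x,y,z,yaw):
    o=bot.get_obs(); R=Ro.from_euler("xyz",o["tcp_rot"],degrees=True)
    T=Ro.from_euler("xyz",[-90,0,yaw],degrees=True)
    print("t %.2f pos"%o["time"],np.round(o["ee_pos"],4),"rot",np.round(o["tcp_rot"],2),"F",np.round(o["wrist_force"],1),"q6 %.1f"%o["q"][5])
    print("ROW",np.round(R.inv().apply(np.array([x,y,z])-o["ee_pos"]),4),np.round((R.inv()*T).as_rotvec(),3))
E
python3 - <<'E'
from h import *
f=lambda a: np.array(a,float)/5+np.array([225,110])-0.4
l,e=fit(np.array([[110,-14],[-110,-14],[-110,14],[110,14]])/1e3,.099,f([[243,300],[588,270],[592,318],[250,346]]),[.6,0,1.57])
print(l,np.degrees(l[2]),e,R2(CY).T@(l[:2]-CORNER))
go(l[0],l[1],.26,np.degrees(l[2])-90)
E
```

```text
[0.54490969 0.06742744 1.65549758] 94.85302443361607 [-0.64  0.28  1.03  0.27  1.04 -0.5  -1.43 -0.09] [-0.11398857  0.18267281]
t 0.10 pos [0.2256 0.5014 0.2417] rot [-9.000e+01  7.000e-02  6.578e+01] F [-0.   0.3 -0.3] q6 90.0
ROW [-0.2648 -0.018  -0.4693] [ 1.000e-03  1.063e+00 -1.000e-03]
```

```bash
python3 -m crank '-.265 -.018 -.469 0 1.063 0;-.265 -.018 -.469 0 1.063 0;-.265 -.018 -.469 0 1.063 0;-.265 -.018 -.469 0 1.063 0;-.265 -.018 -.469 0 1.063 0;-.265 -.018 -.469 0 1.063 0;-.265 -.018 -.469 0 1.063 0;-.265 -.018 -.469 0 1.063 0' -1; python3 -c "
from h import *
go(.545,.0675,.26,4.85)"
```

```text
time: 0.9
ee_pos: [0.4631, 0.1775, 0.2556]
tcp_rot: [-90.0, 0.0, 4.6]
wrist_force: [1.6, 1.1, 0.7]
opening: 0.0853
t 0.90 pos [0.4631 0.1775 0.2556] rot [-90.     0.     4.56] F [1.6 1.1 0.7] q6 106.4
ROW [ 0.0729 -0.0044 -0.1161] [-0.    -0.005 -0.   ]
```

```bash
python3 -m crank '.073 -.004 -.116 0 0 0;.073 -.004 -.116 0 0 0;.073 -.004 -.116 0 0 0;.073 -.004 -.116 0 0 0;.073 -.004 -.116 0 0 0'; python3 -c "
from h import *
go(.545,.0675,.10,4.85)
c=cal('wrist');im=vision.camera('wrist')[:,:,::-1];cv2.imwrite('pics/w1.png',im)
print([np.round(x,4).tolist() for x in c])
L=lambda a:[.545,.0675,.1]+np.array([*(R2(np.radians(94.85))@np.array(a)),0])
print(proj('wrist',[L([.11,-.014]),L([-.11,-.014]),L([-.11,.014]),L([.11,.014]),[*CORNER,.06]],c).round(1))"
```

```text
time: 1.4
ee_pos: [0.545, 0.0694, 0.2589]
tcp_rot: [-90.0, 0.1, 4.8]
wrist_force: [-0.7, 1.2, 0.5]
opening: 0.0856
t 1.40 pos [0.545  0.0694 0.2589] rot [-8.999e+01  8.000e-02  4.760e+00] F [-0.7  1.2  0.5] q6 92.5
ROW [ 0.      0.1589 -0.0019] [-0.    -0.002 -0.001]
[[[317.6321, 0.0, 318.7474], [0.0, 317.6321, 199.9255], [0.0, 0.0, 1.0]], [-0.0468, 0.0, 0.0, 0.0, 0.0], [-2.8143, -0.1186, -0.0157], [-0.5492, -0.0259, 0.406]]
[[334.2  61. ]
 [331.3 284.4]
 [305.  284.4]
 [301.3  61. ]
 [363.8 331.1]]
```

View pics/w1.png

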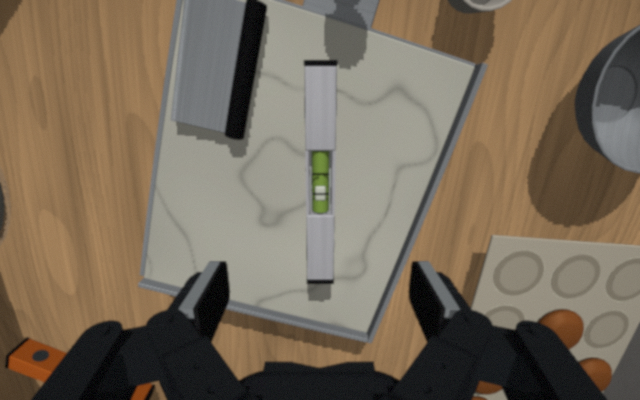

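The wrist view has the level's top corners at (304,62), (337,62), (332,282) and (307,282). The slab's bar corners are at (484,66) far left, (368,339) far right and (140,284) near right.

Run:
```python
from h import *
c=cal("wrist")
l,e=fit(np.array([[110,14],[110,-14],[-110,-14],[-110,14]])/1e3,.0985,np.array([[304,62],[337,62],[332.5,282.5],[307,282.5]]),[.545,.0675,1.655],"wrist",c)
print(l,np.degrees(l[2]),e)
p,e=fit(np.array([[6,334],[6,-6],[-294+6,-6]])/1e3,np.array([.068,.072,.072]),np.array([[485,66],[367.5,339.5],[140,285]]),[.62,-.134,-.2],"wrist",c)
print(p,np.degrees(p[2]),e)
print("rel",R2(p[2]).T@(l[:2]-p[:2]),np.degrees(l[2]-p[2])-90,"target",p[:2]+R2(p[2])@[-.014,.11],"knob",p[:2]+R2(p[2])@[-.144,.369])
go(l[0],l[1],.094,np.degrees(l[2])-90)
```

```text
[0.5467332  0.06837786 1.65410966] 94.77350214660161 [ 0.16 -0.69 -0.16 -0.62  0.29  1.05 -0.29  0.98]
[ 0.6233284  -0.13330851 -0.20013872] -11.467103924465528 [ 0.85 -1.22  2.17  2.99 -3.14  0.32]
rel [-0.11516259  0.18243298] 16.240606071067134 target [ 0.63147643 -0.02272094] knob [0.55556193 0.25695385]
t 1.45 pos [0.5446 0.0702 0.2593] rot [-8.999e+01  6.000e-02  4.850e+00] F [ 0.2  0.2 -0.3] q6 92.5
ROW [ 0.0021  0.1652 -0.002 ] [-0.     0.001 -0.001]
```

```bash
python3 -m crank '.002 .05 -.002 0 0 0;.002 .1 -.002 0 0 0;.002 .15 -.002 0 0 0;.002 .171 -.002 0 0 0;.002 .171 -.002 0 0 0'; python3 -m crank '0 0 0 0 0 0;0 0 0 0 0 0;0 0 0 0 0 0;0 0 0 0 0 0;0 0 0 0 0 0;0 0 0 0 0 0;0 0 0 0 0 0' 1 20;  python3 -c "
from h import *
go(.6315-.007,-.0227+.012,.090,-11.4)"
```

```text
time: 1.95
ee_pos: [0.5444, 0.0693, 0.0852]
tcp_rot: [-90.0, 0.3, 5.0]
wrist_force: [-0.0, -0.6, -0.1]
opening: 0.0853
time: 2.65
ee_pos: [0.5477, 0.0683, 0.09]
tcp_rot: [-90.0, -0.1, 4.9]
wrist_force: [-1.1, 0.4, 7.8]
opening: 0.0275
t 2.65 pos [0.5477 0.0683 0.09  ] rot [-89.98  -0.11   4.87] F [-1.1  0.4  7.8] q6 92.2
ROW [ 0.0698  0.0001 -0.0853] [-0.001  0.284  0.002]
```

```bash
python3 -m crank '.012 -.002 -.014 0 .05 0;.024 -.002 -.028 0 .1 0;.036 -.002 -.043 0 .15 0;.048 -.002 -.057 0 .2 0;.06 -.002 -.071 0 .25 0;.07 -.002 -.085 0 .284 0;.07 -.002 -.085 0 .284 0';  python3 -c "
from h import *
go(.6315-.007,-.0227+.012,.090,-11.4)
c=cal('wrist');im=vision.camera('wrist')[:,:,::-1];cv2.imwrite('pics/w2.png',im)"
```

```text
time: 3.35
ee_pos: [0.6251, -0.0119, 0.0905]
tcp_rot: [-90.0, -0.0, -11.5]
wrist_force: [0.8, -1.1, -0.1]
opening: 0.0277
t 3.35 pos [ 0.6251 -0.0119  0.0905] rot [-9.002e+01 -3.000e-02 -1.153e+01] F [ 0.8 -1.1 -0.1] q6 100.4
ROW [-0.0008  0.0005  0.0011] [ 0.    -0.002  0.001]
```

View pics/w2.png

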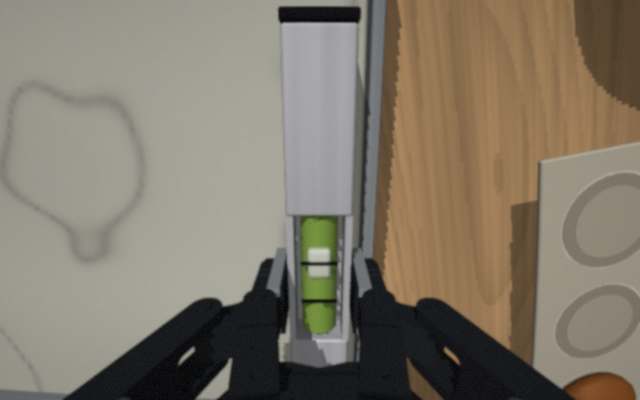

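The level is now parallel to the far bar and about 8 mm short of it. The vial's lines are at rows 264 and 300, and the bubble is displaced while the level is held. Next I'll seat it against the far edge, then the right edge.

```bash
python3 -m crank '.003 0 0 0 0 0;.006 0 0 0 0 0;.008 0 0 0 0 0;.009 0 0 0 0 0;.009 0 0 0 0 0'; python3 -m crank '0 0 -.005 0 0 0;0 0 -.008 0 0 0;0 0 -.010 0 0 0;0 0 -.012 0 0 0;0 0 -.012 0 0 0'
```

```text
time: 3.9
ee_pos: [0.6329, -0.0121, 0.0905]
tcp_rot: [-90.0, 0.0, -11.4]
wrist_force: [-0.6, -0.6, -3.2]
opening: 0.0276
time: 4.4
ee_pos: [0.6306, -0.0238, 0.0908]
tcp_rot: [-89.9, -0.0, -11.4]
wrist_force: [1.3, 3.3, -2.8]
opening: 0.0275
```

```bash
python3 -m crank '.002 0 0 0 0 0;.003 0 0 0 0 0;.004 0 0 0 0 0;.004 0 0 0 0 0'; python3 -m crank '0 0 -.002 0 0 0;0 0 -.003 0 0 0;0 0 -.004 0 0 0;0 0 -.004 0 0 0'
```

```text
time: 4.8
ee_pos: [0.6321, -0.0241, 0.0907]
tcp_rot: [-90.0, 0.3, -11.4]
wrist_force: [-15.8, 5.5, 6.2]
opening: 0.0277
time: 5.2
ee_pos: [0.632, -0.0245, 0.0907]
tcp_rot: [-89.6, 0.3, -11.2]
wrist_force: [-10.2, 24.1, 3.6]
opening: 0.0271
```

```bash
python3 -m crank '0 0 0 0 0 0;0 0 0 0 0 0;0 0 0 0 0 0;0 -.04 .0 0 0 0;0 -.09 0 0 0 0;0 -.14 .0 0 0 0;0 -.14 .0 0 0 0' -1;  python3 -c "
from h import *
go(.5555,.257,.26,-11.4)
c=cal('wrist');im=vision.camera('wrist')[:,:,::-1];cv2.imwrite('pics/w3.png',im)
print([np.round(x,4).tolist() for x in c[2:]])"
```

```text
time: 5.9
ee_pos: [0.6357, -0.0295, 0.2391]
tcp_rot: [-89.9, -0.7, -11.4]
wrist_force: [0.1, 0.1, -0.9]
opening: 0.0855
t 5.90 pos [ 0.6357 -0.0295  0.2391] rot [-89.93  -0.67 -11.44] F [ 0.1  0.1 -0.9] q6 98.8
ROW [-0.1351 -0.0221  0.2649] [-0.001 -0.001  0.012]
[[-2.8037, 0.2824, 0.0306], [-0.6326, 0.053, 0.4029]]
```

View pics/w3.png

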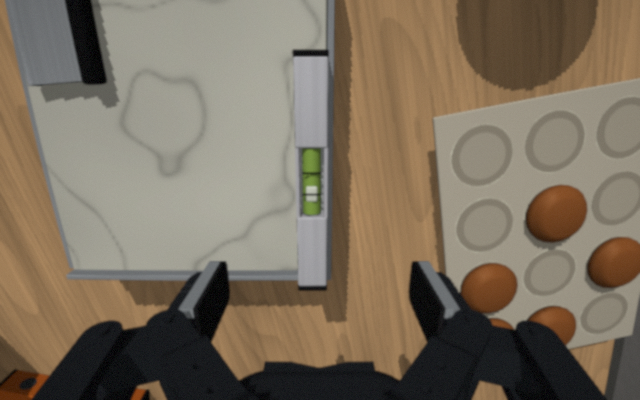

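In this view the level lies along the far bar, with its right cap at rows 287-290 and the right bar at rows 270-279. I'll project a flush level with the fitted slab pose to see whether it really is flush.

Run:
```python
from h import *
K,d,_,_=cal("wrist"); c=(K,d,np.array([-2.8037,.2824,.0306]),np.array([-.6326,.053,.4029]))
S=lambda x,y,z,p=np.array([.6233,-.1333]),a=np.radians(-11.45): [*(p+R2(a)@[x,y]),z]
N=["lev L-near","L-far","R-far","R-near","bar outer corner","bar in corner top","near-right outer","near right inner top"]
P=[S(-.028,.22,.097),S(0,.22,.097),S(0,0,.1),S(-.028,0,.1),S(.006,-.006,.072),S(0,0,.072),S(-.288,-.006,.072),S(-.288,0,.072)]
for n,q in zip(N,proj("wrist",P,c)): print(n,q.round(1))
im=cv2.imread("pics/w3.png"); crop(im,260,30,90,270,2.2,"pics/w3c.png")
a=cv2.resize(im[130:230,270:350],None,fx=6,fy=6,interpolation=cv2.INTER_CUBIC); b=cv2.resize(im[240:300,270:350],None,fx=6,fy=6,interpolation=cv2.INTER_CUBIC)
a=a[:360]; cv2.imwrite("pics/w3d.png",np.hstack([cv2.resize(im[150:220,290:350][:60],None,fx=6,fy=6,interpolation=cv2.INTER_CUBIC),b[:360]]))
```

```text
lev L-near [291.   49.2]
L-far [326.2  49.2]
R-far [324.5 289.5]
R-near [296.6 289.6]
bar outer corner [329.3 279.2]
bar in corner top [323.8 274.4]
near-right outer [ 65.9 278. ]
near right inner top [ 64.5 273.3]
```

View pics/w3d.png

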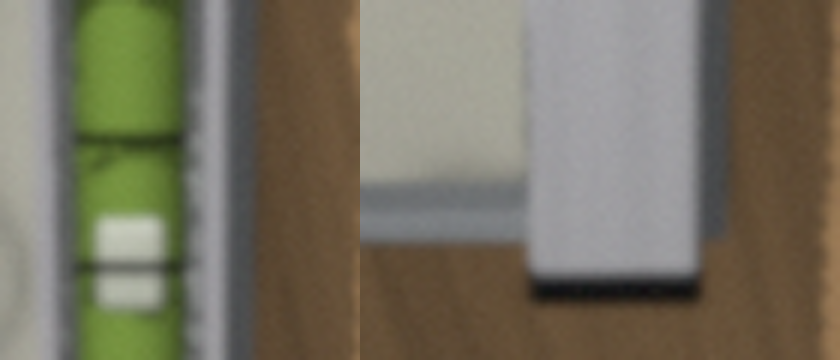

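The projection puts the level's right end at row 289.5 against 290 observed, and the whole pattern is offset by a steady 2 px. The level is therefore flush at both edges. The lines are at rows 173 and 194.5 and the bubble at row 193.7, about 9.2 mm towards the high end, so roughly 2.25 rad clockwise is needed. On to the knob.

```bash
cat >> h.py <<'E'
def bubble(im,c,p=CORNER+0.002):
    """bubble offset (mm, + = towards slab +y) from wrist/top bgr image: colour segmentation near predicted vial"""
    hsv=cv2.cvtColor(im,cv2.COLOR_BGR2HSV).astype(int); 
    S=lambda x,y:[*(np.array([.6233,-.1333])+R2(np.radians(-11.45))@[x,y]),.096]
    ys=np.arange(.070,.150,.00025); res=[]
    g=[];w=[]
    for y in ys:
        q=proj("",[S(x,y) for x in (-.016,-.015,-.014,-.013,-.012)],c).astype(np.float32)
        v=cv2.remap(im,q[:,:1].copy(),q[:,1:].copy(),cv2.INTER_LINEAR)[:,0].astype(float)
        g.append(np.median(v[:,1]-v[:,0])); w.append(np.median(v[:,0]))
    return ys,np.array(g),np.array(w)
E
python3 - <<'E'
from h import *
K,d,_,_=cal("wrist"); c=(K,d,np.array([-2.8037,.2824,.0306]),np.array([-.6326,.053,.4029]))
ys,g,w=bubble(cv2.imread("pics/w3.png"),c)
for y,a,b in list(zip(ys,g,w))[::8]: print("%.1f %d %d"%(y*1e3,a,b),end="; ")
go(.5545,.2555,.2,85)
E
```

```text
70.0 -3 167; 72.0 -4 168; 74.0 -3 172; 76.0 -4 173; 78.0 9 122; 80.0 61 72; 82.0 82 64; 84.0 82 63; 86.0 82 62; 88.0 83 62; 90.0 79 64; 92.0 40 103; 94.0 15 158; 96.0 14 165; 98.0 10 121; 100.0 11 132; 102.0 14 174; 104.0 15 181; 106.0 24 167; 108.0 67 85; 110.0 82 63; 112.0 81 64; 114.0 81 61; 116.0 66 50; 118.0 47 37; 120.0 63 49; 122.0 81 62; 124.0 82 63; 126.0 82 64; 128.0 82 63; 130.0 81 63; 132.0 82 65; 134.0 82 63; 136.0 82 63; 138.0 81 63; 140.0 60 52; 142.0 3 110; 144.0 -3 158; 146.0 -3 161; 148.0 -3 163; t 5.95 pos [ 0.6352 -0.0294  0.2353] rot [-89.96  -0.43 -11.44] F [-0.1 -0.5 -0.8] q6 98.8
ROW [-0.1359  0.0345  0.2632] [ 0.006 -1.683  0.006]
```

```bash
python3 -m crank '-.136 .035 .263 .006 -1.683 .006;-.136 .035 .263 .006 -1.683 .006;-.136 .035 .263 .006 -1.683 .006;-.136 .035 .263 .006 -1.683 .006;-.136 .035 .263 .006 -1.683 .006;-.136 .035 .263 .006 -1.683 .006;-.136 .035 .263 .006 -1.683 .006;-.136 .035 .263 .006 -1.683 .006';  python3 -c "
from h import *
go(.5545,.2555,.2,85)
c=cal('wrist');im=vision.camera('wrist')[:,:,::-1];cv2.imwrite('pics/w4.png',im)
print([np.round(x,4).tolist() for x in c[2:]]); print(proj('',[[.5545,.2555,.106],[.6315,-.0227,.098]],c))"
```

```text
time: 6.75
ee_pos: [0.5515, 0.2571, 0.1941]
tcp_rot: [-89.6, 0.2, 57.8]
wrist_force: [0.4, -0.6, -0.6]
opening: 0.0853
t 6.75 pos [0.5515 0.2571 0.1941] rot [-89.64   0.17  57.85] F [ 0.4 -0.6 -0.6] q6 57.1
ROW [ 0.0002 -0.0059 -0.0034] [-0.007 -0.474 -0.001]
[[-2.4969, -1.382, -0.2156], [-0.5103, -0.3407, 0.2349]]
[[319.28215697 213.68379137]
 [128.30894842 405.71129142]]
```

View pics/w4.png

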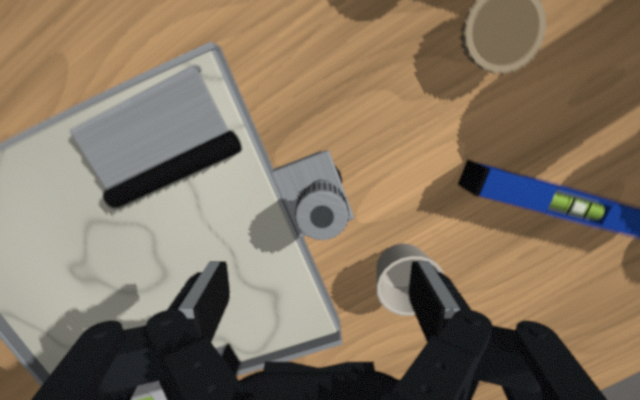

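The knob top is centred at (322,216), against a predicted (319,214).

```bash
python3 -c "
from h import *
K,d,_,_=cal('wrist')
k=toplane('',[[322,216]],[.106],(K,d,np.array([-2.4969,-1.382,-.2156]),np.array([-.5103,-.3407,.2349])))[0];print(k)
go(k[0],k[1],.088,85)"
```

```text
[0.55711988 0.2562436  0.106     ]
t 6.80 pos [0.5518 0.2564 0.1943] rot [-89.64   0.15  58.32] F [-0.3  0.5  0. ] q6 56.5
ROW [ 0.0029  0.1062 -0.0053] [-0.007 -0.466 -0.001]
```

```bash
python3 -m crank '.001 .0 -.001 -.006 -.15 0;.002 .0 -.003 -.006 -.3 0;.003 .01 -.005 -.006 -.45 0;.003 .05 -.005 -.006 -.46 0;.003 .09 -.005 -.006 -.46 0;.003 .106 -.005 -.006 -.46 0;.003 .106 -.005 -.006 -.46 0' -1; python3 -c "
from h import *
go(.5565,.256,.088,85)"
```

```text
time: 7.5
ee_pos: [0.556, 0.2546, 0.0857]
tcp_rot: [-89.7, 0.2, 83.5]
wrist_force: [-0.2, -0.1, 0.4]
opening: 0.0853
t 7.50 pos [0.556  0.2546 0.0857] rot [-89.73   0.18  83.51] F [-0.2 -0.1  0.4] q6 31.1
ROW [ 0.0015 -0.0023 -0.0003] [-0.005 -0.026 -0.003]
```

```bash
python3 -m crank '.001 -.002 0 0 0 0;.001 -.002 0 0 0 0;.001 -.002 0 0 0 0;.001 -.002 0 0 0 0;.001 -.002 0 0 0 0;.001 -.002 0 0 0 0;.001 -.002 0 0 0 0' 1 40; python3 -m crank '0 0 0 0 .12 0;0 0 0 0 .25 0;0 0 0 0 .38 0;0 0 0 0 .51 0;0 0 0 0 .64 0;0 0 0 0 .77 0;0 0 0 0 .9 0;0 0 0 0 1.0 0'
```

```text
time: 8.2
ee_pos: [0.5584, 0.2563, 0.0935]
tcp_rot: [-90.2, 0.0, 83.7]
wrist_force: [-1.4, -5.6, 5.8]
opening: 0.0384
time: 9.0
ee_pos: [0.5571, 0.2544, 0.0934]
tcp_rot: [-90.2, 0.1, 26.0]
wrist_force: [-9.2, -16.9, 12.0]
opening: 0.0392
```

```bash
python3 -m crank '0 -.003 0 0 .12 0;0 -.003 0 0 .25 0;0 -.003 0 0 .38 0;0 -.003 0 0 .51 0;0 -.003 0 0 .64 0;0 -.003 0 0 .77 0;0 -.003 0 0 .9 0;0 -.003 0 0 1.0 0';python3 -m crank '0 0 0 0 .05 0;0 0 0 0 .1 0;0 0 0 0 .1 0';python3 -c "
from h import *
go(.557,.256,.09,-45)"
```

```text
time: 9.8
ee_pos: [0.5547, 0.2545, 0.0936]
tcp_rot: [-90.4, 0.2, -31.2]
wrist_force: [-15.3, -11.3, 0.4]
opening: 0.0387
time: 10.1
ee_pos: [0.5546, 0.2546, 0.0936]
tcp_rot: [-90.5, 0.1, -36.8]
wrist_force: [-15.1, -11.7, 0.4]
opening: 0.0385
t 10.10 pos [0.5546 0.2546 0.0936] rot [-90.46   0.15 -36.76] F [-15.1 -11.7   0.4] q6 151.5
ROW [0.0011 0.0035 0.0026] [ 0.008  0.144 -0.002]
```

```bash
python3 -m crank '0 0 0 0 0 0;0 0 0 0 0 0;0 0 0 0 0 0;0 0 0 0 0 0;0 0 0 0 0 0;0 0 0 0 0 0;0 0 0 0 0 0;0 0 0 0 0 0' >/dev/null; python3 -c "
from h import *
for n in ('top','scene'):
  im=vision.camera(n)[:,:,::-1].copy(); cv2.imwrite(f'pics/{n}5.png',im)
  ys,g,w=bubble(im,cal(n))
  print(n); print(*['%.1f %d %d;'%(y*1e3,a,b) for y,a,b in list(zip(ys,g,w))[::6]])
a=cv2.imread('pics/top5.png');u=proj('top',[.6315,-.0227,.1])[0].astype(int);b=cv2.imread('pics/scene5.png');v=proj('scene',[.6315,-.0227,.1])[0].astype(int)
print(u,v)
f=lambda i,u:cv2.resize(i[u[1]-20:u[1]+20,u[0]-30:u[0]+30],None,fx=7,fy=7,interpolation=cv2.INTER_CUBIC)
cv2.imwrite('pics/c5.png',np.vstack([f(a,u),f(b,v)]))"
```

```text
top
70.0 1 96; 71.5 0 96; 73.0 0 96; 74.5 -1 93; 76.0 0 87; 77.5 15 71; 79.0 31 55; 80.5 45 43; 82.0 57 30; 83.5 61 26; 85.0 63 25; 86.5 62 25; 88.0 62 25; 89.5 62 26; 91.0 61 26; 92.5 62 25; 94.0 65 23; 95.5 64 20; 97.0 56 18; 98.5 46 29; 100.0 31 72; 101.5 18 121; 103.0 18 138; 104.5 19 152; 106.0 21 153; 107.5 22 154; 109.0 20 158; 110.5 18 162; 112.0 27 147; 113.5 35 127; 115.0 44 96; 116.5 53 65; 118.0 61 43; 119.5 71 35; 121.0 81 32; 122.5 92 36; 124.0 98 39; 125.5 100 39; 127.0 101 39; 128.5 101 39; 130.0 101 38; 131.5 101 38; 133.0 102 39; 134.5 103 38; 136.0 104 37; 137.5 81 41; 139.0 49 46; 140.5 24 77; 142.0 6 122; 143.5 -1 144; 145.0 0 147; 146.5 2 148; 148.0 1 147; 149.5 1 146;
scene
70.0 -2 111; 71.5 -2 111; 73.0 -2 112; 74.5 -2 112; 76.0 -1 109; 77.5 4 100; 79.0 15 83; 80.5 35 61; 82.0 50 49; 83.5 57 47; 85.0 58 48; 86.5 57 49; 88.0 58 50; 89.5 60 52; 91.0 67 57; 92.5 72 63; 94.0 76 69; 95.5 74 66; 97.0 72 62; 98.5 66 58; 100.0 51 62; 101.5 28 82; 103.0 13 113; 104.5 9 148; 106.0 11 160; 107.5 11 169; 109.0 11 171; 110.5 11 171; 112.0 11 170; 113.5 13 165; 115.0 17 157; 116.5 35 125; 118.0 51 92; 119.5 57 68; 121.0 61 56; 122.5 65 60; 124.0 71 67; 125.5 77 73; 127.0 79 75; 128.5 79 76; 130.0 79 75; 131.5 79 75; 133.0 80 75; 134.5 79 75; 136.0 78 76; 137.5 75 75; 139.0 67 75; 140.5 44 82; 142.0 19 96; 143.5 2 122; 145.0 -3 146; 146.5 -3 163; 148.0 -3 168; 149.5 -3 168;
[337 143] [350 244]
```

View pics/c5.png

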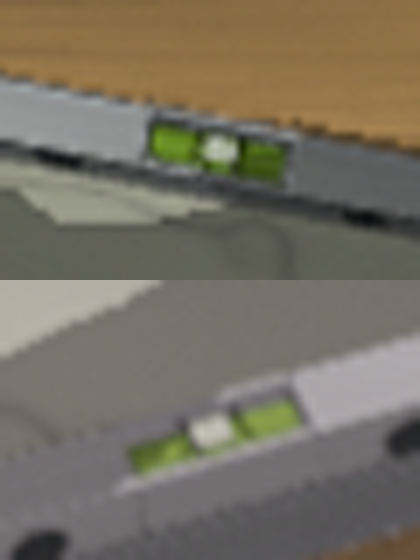

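The bubble is now about 0.2-1.4 mm short of the vial's middle (two cameras). I'll add 0.15 rad, then release and look from above.

```bash
python3 -m crank '0 0 0 0 .08 0;0 0 0 0 .15 0;0 0 0 0 .15 0;0 0 0 0 .15 0'; python3 -m crank '0 0 0 0 0 0;0 0 0 0 0 0;0 0 0 0 0 0;0 0 0 0 0 0;0 -.05 0 0 0 0;0 -.1 0 0 0 0;0 -.15 0 0 0 0' -1; python3 -c "
from h import *
go(.6315,-.0227,.25,78.6)"
```

```text
time: 11.4
ee_pos: [0.5543, 0.2548, 0.0936]
tcp_rot: [-90.5, 0.1, -45.3]
wrist_force: [-16.9, -10.4, 1.4]
opening: 0.0383
time: 12.1
ee_pos: [0.5574, 0.2568, 0.2466]
tcp_rot: [-90.0, -0.0, -45.2]
wrist_force: [1.0, 0.4, 0.8]
opening: 0.0856
t 12.10 pos [0.5574 0.2568 0.2466] rot [-8.997e+01 -1.000e-02 -4.521e+01] F [1.  0.4 0.8] q6 159.9
ROW [ 0.2506 -0.0035 -0.1443] [-0.000e+00 -2.161e+00  1.000e-03]
```

```bash
python3 -m crank '.25 -.003 -.144 0 -2.161 0;.25 -.003 -.144 0 -2.161 0;.25 -.003 -.144 0 -2.161 0;.25 -.003 -.144 0 -2.161 0;.25 -.003 -.144 0 -2.161 0;.25 -.003 -.144 0 -2.161 0;.25 -.003 -.144 0 -2.161 0;.25 -.003 -.144 0 -2.161 0'; python3 -c "
from h import *
go(.6315,-.0227,.25,78.6)"
```

```text
time: 12.9
ee_pos: [0.632, -0.0241, 0.2475]
tcp_rot: [-90.0, -0.0, 21.3]
wrist_force: [-0.0, -0.8, -0.4]
opening: 0.0854
t 12.90 pos [ 0.632  -0.0241  0.2475] rot [-9.000e+01 -3.000e-02  2.128e+01] F [-0.  -0.8 -0.4] q6 66.5
ROW [-0.     -0.0025  0.0015] [ 0.    -1.001  0.   ]
```

```bash
python3 -m crank '0 -.002 .001 0 -1.001 0;0 -.002 .001 0 -1.001 0;0 -.002 .001 0 -1.001 0;0 -.002 .001 0 -1.001 0;0 -.002 .001 0 -1.001 0;0 -.002 .001 0 -1.001 0;0 -.002 .001 0 -1.001 0;0 -.002 .001 0 -1.001 0'; python3 -c "
from h import *
c=cal('wrist');im=vision.camera('wrist')[:,:,::-1].copy();cv2.imwrite('pics/w6.png',im)
ys,g,w=bubble(im,c); print(*['%.1f %d %d;'%(y*1e3,a,b) for y,a,b in list(zip(ys,g,w))[::6]])
S=lambda x,y,z:[*(np.array([.6233,-.1333])+R2(np.radians(-11.45))@[x,y]),z]
print(proj('',[S(-.028,.22,.1),S(0,.22,.1),S(0,0,.1),S(-.028,0,.1),S(.006,-.006,.072),S(-.014,.11,.1)],c).round(1))
go(.6315,-.0227,.110,78.6)"
```

```text
time: 13.7
ee_pos: [0.6314, -0.021, 0.2498]
tcp_rot: [-90.0, -0.0, 78.5]
wrist_force: [0.7, 0.2, 0.4]
opening: 0.0854
70.0 -3 175; 71.5 -3 175; 73.0 -3 175; 74.5 -3 177; 76.0 -3 177; 77.5 3 131; 79.0 44 84; 80.5 80 74; 82.0 87 72; 83.5 88 71; 85.0 88 71; 86.5 88 71; 88.0 89 71; 89.5 88 74; 91.0 87 71; 92.5 87 73; 94.0 87 70; 95.5 83 69; 97.0 73 62; 98.5 56 47; 100.0 38 52; 101.5 28 104; 103.0 16 156; 104.5 15 174; 106.0 16 177; 107.5 16 178; 109.0 16 179; 110.5 16 181; 112.0 16 183; 113.5 17 184; 115.0 25 164; 116.5 44 103; 118.0 48 52; 119.5 51 44; 121.0 78 65; 122.5 87 72; 124.0 88 71; 125.5 88 72; 127.0 88 73; 128.5 88 71; 130.0 88 72; 131.5 88 73; 133.0 89 71; 134.5 88 71; 136.0 86 72; 137.5 83 70; 139.0 59 71; 140.5 15 75; 142.0 -2 101; 143.5 -3 152; 145.0 -3 167; 146.5 -3 167; 148.0 -3 168; 149.5 -4 168;
[[437.2 171.4]
 [433.8 200.4]
 [200.8 200.2]
 [197.3 171.3]
 [205.3 197.1]
 [317.2 186. ]]
t 13.75 pos [ 0.6314 -0.021   0.2498] rot [-9.004e+01 -2.000e-02  7.832e+01] F [ 0.7  0.5 -0.8] q6 9.8
ROW [-0.0017  0.1398 -0.0003] [ 0.001 -0.005  0.   ]
```

View pics/w6.png

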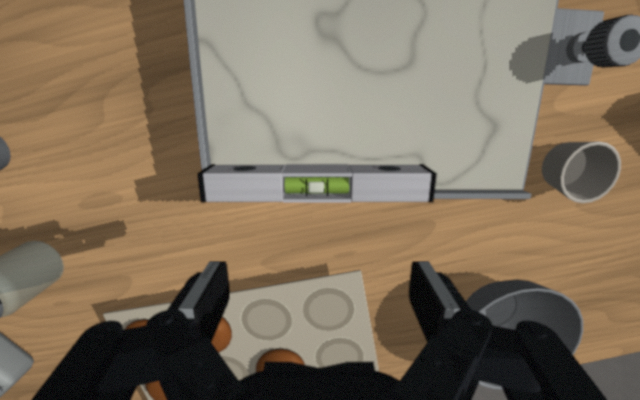

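The bubble is centred: the lines are at 99.3 and 118.8 mm along the level and the bubble's middle is at 108.9, and the level is flush. I'll press with open fingers straddling the vial so that it stays visible.

```bash
python3 -m crank '-.001 .04 0 0 -.005 0;-.002 .08 0 0 -.005 0;-.002 .115 0 0 -.005 0;-.002 .135 0 0 -.005 0;-.002 .141 0 0 -.005 0;-.002 .141 0 0 -.005 0'; python3 -m crank '0 .003 0 0 0 0;0 .006 0 0 0 0;0 .007 0 0 0 0;0 .008 0 0 0 0;0 .009 0 0 0 0;0 .009 0 0 0 0'
```

```text
time: 14.35
ee_pos: [0.6307, -0.023, 0.1083]
tcp_rot: [-90.0, -0.0, 78.6]
wrist_force: [0.5, -0.0, 0.2]
opening: 0.0855
time: 14.95
ee_pos: [0.6309, -0.023, 0.0996]
tcp_rot: [-90.0, -0.0, 78.7]
wrist_force: [0.7, 0.9, 0.4]
opening: 0.0855
```

```bash
python3 -m crank '0 .001 0 0 0 0;0 .002 0 0 0 0;0 .002 0 0 0 0;0 .003 0 0 0 0;0 .003 0 0 0 0'; python3 -m crank '0 .001 0 0 0 0;0 .001 0 0 0 0;0 .002 0 0 0 0;0 .002 0 0 0 0;0 .002 0 0 0 0'
```

```text
time: 15.45
ee_pos: [0.6311, -0.0229, 0.0978]
tcp_rot: [-90.1, -0.0, 78.7]
wrist_force: [-2.2, 1.4, 8.8]
opening: 0.0854
time: 15.95
ee_pos: [0.6312, -0.023, 0.0978]
tcp_rot: [-90.2, -0.0, 78.7]
wrist_force: [-8.9, 1.7, 19.8]
opening: 0.0854
```

```bash
python3 -m crank '0 0 0 0 0 0;0 0 0 0 0 0;0 0 0 0 0 0;0 0 0 0 0 0;0 0 0 0 0 0;0 0 0 0 0 0;0 0 0 0 0 0;0 0 0 0 0 0'; python3 -c "
from h import *
print(bot.get_obs()['torque'].round(2))
S=lambda x,y,z:[*(np.array([.6233,-.1333])+R2(np.radians(-11.45))@[x,y]),z]
for n in ('wrist','scene'):
  c=cal(n);im=vision.camera(n)[:,:,::-1].copy();cv2.imwrite(f'pics/{n}7.png',im)
  ys,g,w=bubble(im,c); print(n,*['%.1f %d %d;'%(y*1e3,a,b) for y,a,b in list(zip(ys,g,w))[::6]])
print(proj('',[S(-.028,.22,.1),S(0,.22,.1),S(0,0,.1),S(-.028,0,.1),S(-.014,.11,.1)],cal('wrist')).round(1))
b=cv2.imread('pics/scene7.png');v=proj('scene',[.6315,-.0227,.1])[0].astype(int)
a=cv2.imread('pics/wrist7.png');cv2.imwrite('pics/c7.png',np.vstack([a[:200],cv2.resize(b[v[1]-40:v[1]+35,v[0]-80:v[0]+80],(640,300),interpolation=cv2.INTER_CUBIC)]))"
```

```text
time: 16.75
ee_pos: [0.6312, -0.023, 0.0978]
tcp_rot: [-90.2, -0.0, 78.7]
wrist_force: [-7.6, 0.5, 20.2]
opening: 0.0858
[-0.21  1.63 -0.12]
wrist 70.0 -3 163; 71.5 -2 162; 73.0 -3 163; 74.5 -3 165; 76.0 -3 168; 77.5 -2 113; 79.0 44 63; 80.5 82 67; 82.0 83 65; 83.5 84 66; 85.0 83 68; 86.5 83 66; 88.0 83 67; 89.5 82 66; 91.0 83 67; 92.5 83 68; 94.0 83 67; 95.5 82 65; 97.0 66 56; 98.5 46 40; 100.0 34 32; 101.5 32 77; 103.0 13 146; 104.5 14 161; 106.0 15 162; 107.5 15 165; 109.0 14 167; 110.5 14 159; 112.0 14 156; 113.5 14 161; 115.0 15 154; 116.5 41 60; 118.0 50 44; 119.5 14 21; 121.0 47 37; 122.5 53 42; 124.0 53 42; 125.5 53 42; 127.0 52 42; 128.5 52 42; 130.0 51 42; 131.5 52 43; 133.0 52 44; 134.5 52 41; 136.0 52 42; 137.5 52 42; 139.0 51 42; 140.5 10 55; 142.0 -1 60; 143.5 -2 88; 145.0 -2 97; 146.5 -2 98; 148.0 -2 98; 149.5 -3 99;
scene 70.0 -2 90; 71.5 -2 106; 73.0 -2 129; 74.5 -3 132; 76.0 -2 125; 77.5 5 114; 79.0 20 98; 80.5 49 76; 82.0 69 68; 83.5 78 72; 85.0 80 75; 86.5 80 75; 88.0 79 75; 89.5 77 75; 91.0 76 73; 92.5 77 72; 94.0 76 70; 95.5 75 70; 97.0 73 67; 98.5 65 60; 100.0 52 58; 101.5 24 71; 103.0 11 95; 104.5 8 124; 106.0 10 126; 107.5 10 125; 109.0 9 126; 110.5 9 127; 112.0 9 125; 113.5 10 121; 115.0 11 115; 116.5 19 99; 118.0 25 78; 119.5 34 54; 121.0 40 40; 122.5 45 41; 124.0 51 45; 125.5 56 49; 127.0 57 49; 128.5 57 50; 130.0 57 49; 131.5 57 49; 133.0 57 51; 134.5 58 50; 136.0 58 50; 137.5 53 52; 139.0 44 58; 140.5 28 70; 142.0 14 83; 143.5 2 97; 145.0 -2 107; 146.5 -2 112; 148.0 -2 112; 149.5 -2 112;
[[554.  247.8]
 [539.9 298.2]
 [ 98.9 296.5]
 [ 85.4 246.1]
 [319.7 274.8]]
```

View pics/c7.png

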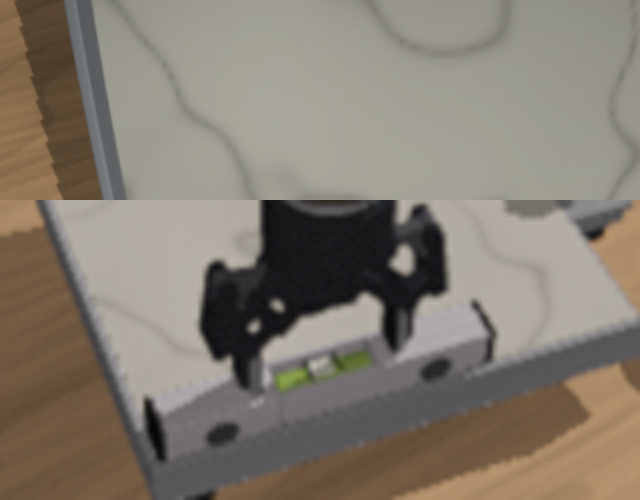

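The bubble's middle is at 108.9 mm, against 109.3 mm for the middle of the lines, while pressed with 20 N. Both fingertips rest evenly either side of the vial. One last look at the level's ends under load.

```bash
python3 -c "
import cv2
a=cv2.imread('pics/wrist7.png');cv2.imwrite('pics/c8.png',a[180:340])"
```

```text
(no output)
```

View pics/c8.png

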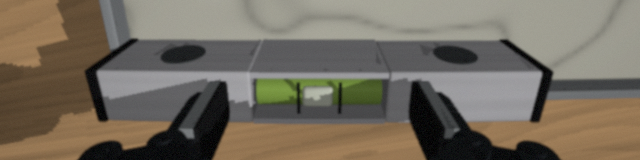

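The level's end corners are at (88,248), (100,300), (538,300) and (551,246). That matches the flush prediction of (85,246), (99,297), (540,298) and (554,248). The bubble sits between its lines, so I'm handing in.

```bash
python3 -c "
from h import *
o=bot.get_obs();print(o['time'],o['wrist_force'].round(1));print(bot.job_done())"
```

```text
16.85 [-6.8 -0.1 19.6]
the job is handed in; nothing more can be done
None
```

I slid the level flush into the corner, turned the screw foot until the bubble centred, and handed the job in at 16.9 s while still pressing. The hand-in gives no verdict, so the checks below are my own.

- **Knob:** I turned it about 2.25 rad clockwise in one grip (2.10 rad, then a 0.15 rad correction).
- **Press:** The wrist read about 20 N downward, with both open fingertips resting either side of the vial. There was also about 7 N sideways, which pushes the level towards the far raised edge.
- **Bubble:** It stood about 0.4 mm from the middle of its lines under the press. I took only one reading under the press, about 0.8 s after the last movement, so I did not separately confirm that it had stopped moving.
- **Level position:** Under load, its end corners were within about 4 pixels (roughly 2 mm) of where a flush level should appear.
- **Other things on the bench:** I did not measure these again at the end. The gripper stayed clear of them, and the parts that came into view looked undisturbed.

The two fixed cameras disagreed by about 1 mm on the bubble before the last knob correction. The close wrist view afterwards settled it.

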